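# Ratchet a tin lift up to its set flag

## Robot

A 6-joint arm with a two-finger parallel gripper is mounted at the origin on the work surface. World frame = base frame: x ahead of the robot, y to its left, z up, the work surface at z = 0. Lengths are in m, angles in rad, forces in N, time in s.
With the tool pointing down it reaches from about 0.25 to 0.775 m from the base axis. Payload 4 kg.
Tool frame: the origin (TCP) lies midway between the tips of the shut fingers; the grasp point (between the pads) lies 19 mm behind it; z points along the fingers, y is the line along which they close (so a half turn about z gives the same grasp; the last joint's range is limited). The gripper opens to 94 mm and grips with 3 to 60 N. Pads are 16 mm wide; open, the fingers measure 119 mm over their backs; the gripper's body (75 mm by 177 mm) begins 78 mm behind the grasp point.
Start: joints at [1.238, 0.087, 1.371, -0, 1.684, -0.103], TCP at [0.125, 0.536, 0.206] pointing down, gripper open.
Joint ranges: [-3.1, 3.1], [-0.76, 2.03], [0.27, 2.55], [-1.08, 4.22], [0.17, 2.65], [-2.57, 2.57]. Speed limits (rad/s): [2.79, 2.79, 3.14, 3.14, 3.14, 3.14].

## Interface

Orientations are given as [roll, pitch, yaw] about the fixed x, y, z axes, in that order (R = Rz(yaw) Ry(pitch) Rx(roll)).
In Python, from bench import get_obs, snapshot, close_job gives the robot as it stands. The module is installed in compiled form; this text tells all that it offers.
- The arm moves only by the tool drive_tool, never from a script. Its argument "commands" is a list of rows, each a list of 6 numbers: the shift along the tool's x, y, z in units of 0.04 m (1.0 is 0.04 m), then the turn, a rotation vector about the tool's x, y, z in units of 0.1 rad (1.0 is 0.1 rad). In form: [[dx, dy, dz, wx, wy, wz], ...]. A call has 1 to 20 rows; each row shifts and turns the commanded pose from where the row before left it, along the tool's axes as they then stand; what a row does not reach is not made up. A row lasts 1/8 s, in which the tool goes at most 62.5 mm and 10.7 degrees, less where a joint would pass 70% of its speed; a pose out of reach is approached as far as the arm can. A call with a number of a shift or a turn outside -1 to 1 is refused whole. A call with a gripper value outside its range is refused whole. "gripper" is the closure, from 0 (fully open) to 1 (shut), set as the call begins (left out, the last holds). The fingers move at their own pace and stop on an object; the grip force is fixed at half the most. Time passes only in rows, so rows that do not move let the fingers close. It gives the time, the measured TCP pose, the force, the opening and the grip force at its end, in the units of the state.
- get_obs(): the state, without advancing time (a new reading comes with each control period).
- snapshot(name): name is "side" or "top"; returns a dict with "image" (384x512x3 uint8, blue, green, red), "range_z" (384x512 float32, m along the optical axis (not along the pixel's ray), 0 where there is no reading), "fx", "fy", "cx", "cy" (pixels), "k1" (the pictures are not rectified: a ray, as slopes to the right and down, at radius r is drawn at 1 + k1 r^2 times it, then the intrinsics apply), "rvec" (rotation vector, rad) and "tvec" (3), from world to camera coordinates, as OpenCV has them. Camera axes: x right, y down, z forward; pixel columns grow to the right and rows downward; lengths in m; the calibration is good to about 2 mm. A picture is of the moment at which its call begins.
- close_job(): hands the job in; it is judged then, once.
The state is a dict: "time": time; "joint_positions": joint angles; "qvel": joint speeds; "joint_torque": joint torques, N m; "tool_pos": TCP position; "ee_rot": TCP orientation; "wrist_force": force on the tool from outside, world axes, zero at the start; "wrist_torque": the same for the moment, N m; "width": finger opening in m; "finger_force": force on a finger pad.
Only numpy, scipy, OpenCV 4.12 (cv2) and the standard library are available. Lean on these libraries where they do the work, as an engineer would, in place of code of your own. Each camera call takes 0.05 s, during which the arm holds its last target. There are 200 camera calls.

## Task

Raise the tray with the lidded bread tin to the set height: press the red lever pad down so that the column clicks up notch by notch, and stop at the notch where the tray's yellow pointer is nearest to the height of the red flag. Then let the lever come back up so that the tray hangs on the pawl, with the tin still standing on it. Do not touch the tray or the tin, and leave the flag and the other things where they are; the ratchet cannot be let down again, so do not click past.

Things in the scene. Friction and masses are not known exactly. Their poses are not given: they have to be found in the camera images.
- stand: grey fixed lift stand, base plate 120 x 320 x 12 mm. Origin on the table under the lever's axle (axle along x at z = 90); y runs along the lever from the red pad (y about -150) to the toothed column (y = 150, x = 0). A sprung brass pawl on the column's +y side drops under a tooth with a click every 15 mm and keeps the column from sinking. Nothing here lets the pawl off.
- lever: dark steel lever on the stand, origin on its axle. The red pad is on its -y arm, 160 mm from the axle; a roller on its +y arm, 120 mm from the axle, pushes the column up. At rest the pad is high (slope 0.4 rad), held by a return spring; it swings 0.8 rad at most. Its own frame is level at rest.
- lever_pad (a point): centre of the top face of the red plate (55 x 60 mm) on the lever, about 160 mm above the table when up. Pressing it down with shut fingers takes about 5 to 20 N; the tray rises about 0.75 mm per mm of pad, after 2 mm of slack; it goes down 120 mm at most. The pad's arc shifts it by up to 15 mm along the stand's y. Let go, the lever springs back up and the tray stays on the last tooth clicked.
- tray: aluminium tray, 180 x 160 mm with a 10 mm rim, one piece with the toothed column under its centre. Origin at the centre of the tray's underside, 150 mm above the table at the start (its lowest position); floor 8 mm above the origin; axes as the stand's. It moves only straight up, 92 mm at most.
- tray_pointer (a point): corner of the flat yellow pointer on the tray's +x edge, beside the white scale post; 154 mm above the table at the start. It rests at 0, 14, 29, 44, 59, 74 or 89 mm above that, to about 1 mm. The pawl clicks under the next tooth when the pointer is raised 1 to 4 mm past that tooth's resting place; on release the tray sinks back onto it.
- flag_tip (a point): tip of the red flag clipped on the white scale post (22 mm wide, black ticks 15 mm apart) at the tray's +x side. Marks the wanted height of the yellow pointer: 24 to 76 mm above the pointer's height at the start, not always just on a notch. It stays where it was set.
- tin: black lidded square bread tin, 118 mm wide, 122 mm high, 0.3 to 0.65 kg, loose on the tray; origin at the centre of its underside, z up.
- open_tin: bystander: empty open black tin, 120 x 120 x 110 mm, origin at the centre of its underside
- oil_bottle: bystander: amber bottle with yellow cap, 60 mm wide, 190 mm high, origin at the centre of its underside
- pastry_brush: bystander: brush lying on the table, about 200 mm long, along its x
Mind the look-alikes: they are no part of the job. What is shaped like the tin but pink is not meant.

How it is judged:
On the way:
1. the column is raised by pressing the lever pad (contact force between the fingers and lever above 1 N and z of tray_pointer in the frame of stand above 0.166 m), for 0.05 s.
At the end, for the whole second after the job is handed in: The tray hangs at rest on the pawl, its yellow pointer within 10 mm in height of the red flag's tip; the tin stands still and upright (0.1 rad) on the tray floor, its centre within 50 mm of the tray's; the lever is back up (pad over 140 mm above the table) (z of tray_pointer in the frame of flag_tip between -0.01 and 0.01 m and linear speed of tray below 0.01 m/s and horizontal distance between tin and tray below 0.05 m and z of tin in the frame of tray between 0.004 and 0.014 m and angle between tin's own z axis and vertical below 0.1 rad and linear speed of tin below 0.02 m/s and z of lever_pad in the frame of stand above 0.14 m); the robot touches nothing.
It fails at once if the robot touches the tray (contact force between any of the fingers, the arm and tray above 1 N).
It fails at once if the robot touches the tin (contact force between any of the fingers, the arm and tin above 1 N).
It fails at once if the red flag is moved by more than 4 mm (distance of flag_tip from where it was at the start of the episode above 0.004 m).
It fails at once if a bystander is moved by more than 30 mm (distance of any of open_tin, oil_bottle, pastry_brush from where it was at the start of the episode above 0.03 m).
It also fails if it takes over 45 s, if anything falls off the work surface, if the arm or the gripper's body presses on something with over 40 N, if the wrist force passes 120 N, or if a joint passes its speed limit or range.

## Working session

There is one attempt and no reset: what is moved stays moved. The work goes in short steps, Python scripts to look and compute and a tool call to move; the robot and the scene stay as the last step left them, time stands still between calls to the robot, and variables do not carry over. Pictures are saved under pics/ and viewed, at most 10 in all, crops included, and the job is handed in when it is done.

Besides the shell and the picture viewer there is one more tool, called after "Call:" by a JSON object that holds its "name" and its "arguments", one argument or row to a line. drive_tool: Moves the arm, as the interface text tells. Its arguments: {"type":"object","properties":{"commands":{"type":"array"},"gripper":{"type":"number"}},"required":["commands"]}

```bash
mkdir -p pics; cat > h.py <<'E'
import numpy as np, cv2
from bench import get_obs, snapshot, close_job
def pts(s):
    h,w=s["range_z"].shape
    R=cv2.Rodrigues(np.array(s["rvec"],float))[0]; t=np.array(s["tvec"],float).ravel()
    K=np.array([[s["fx"],0,s["cx"]],[0,s["fy"],s["cy"]],[0,0,1.]])
    u,v=np.meshgrid(np.arange(w),np.arange(h))
    uv=np.stack([u,v],-1).reshape(-1,1,2).astype(np.float64)
    n=cv2.undistortPoints(uv,K,np.array([s["k1"],0,0,0,0.])).reshape(h,w,2)
    z=s["range_z"][...,None]
    P=np.concatenate([n*z,z],-1)
    W=(P-t)@R
    W[s["range_z"]<=0]=np.nan
    return W
E
python3 - <<'E'
from h import *
o=get_obs();print({k:np.round(v,3) for k,v in o.items()})
for n in("side","top"):
    s=snapshot(n);cv2.imwrite(f"pics/{n}0.png",s["image"]);W=pts(s)
    R=cv2.Rodrigues(np.array(s["rvec"],float))[0];print(n,"cam",-R.T@np.ravel(s["tvec"]))
    hsv=cv2.cvtColor(s["image"],cv2.COLOR_BGR2HSV)
    H,S,V=cv2.split(hsv)
    for c,m in(("red",((H<8)|(H>172))&(S>140)&(V>60)),("yel",(H>20)&(H<34)&(S>120)&(V>90))):
        k,l,st,ce=cv2.connectedComponentsWithStats(m.astype(np.uint8))
        for i in range(1,k):
            if st[i,4]>8: print(c,st[i],np.round(np.nanmedian(W[l==i],0),3),np.round(np.nanmin(W[l==i],0),3),np.round(np.nanmax(W[l==i],0),3))
E
```

```text
{'time': np.float64(0.0), 'joint_positions': array([ 1.238,  0.088,  1.372,  0.   ,  1.684, -0.103]), 'qvel': array([-0.001,  0.001,  0.001,  0.002, -0.002,  0.002]), 'joint_torque': array([ 1.0000e-03, -3.4020e+01, -3.0242e+01,  7.2000e-02,  3.3000e-02,
       -0.0000e+00]), 'tool_pos': array([0.125, 0.535, 0.204]), 'ee_rot': array([-3.14 , -0.   ,  2.912]), 'wrist_force': array([-1.019,  0.381,  0.638]), 'wrist_torque': array([ 0.011, -0.004, -0.035]), 'finger_force': np.float64(0.0), 'width': np.float64(0.094)}
side cam [-0.20344547 -1.02994383  0.98621301]
red [274 198  23   9 146] [ 0.583 -0.12   0.161] [ 0.555 -0.15   0.002] [0.716 0.073 0.173]
yel [367 247  10  10  86] [ 0.604 -0.457  0.189] [ 0.595 -0.468  0.175] [ 0.621 -0.441  0.193]
top cam [0.25821672 0.03014162 1.74380903]
red [285 174  21  21 267] [ 0.585 -0.116  0.161] [ 0.554 -0.164 -0.   ] [ 0.645 -0.084  0.179]
yel [392 167   8   8  50] [ 0.609 -0.453  0.19 ] [ 0.597 -0.506  0.003] [ 0.665 -0.441  0.198]
yel [191 184  11  10  70] [0.59  0.216 0.157] [ 0.575  0.199 -0.002] [0.64  0.251 0.167]
```

View pics/side0.png

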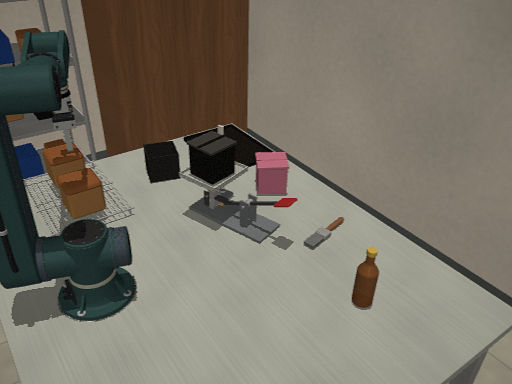

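View pics/top0.png

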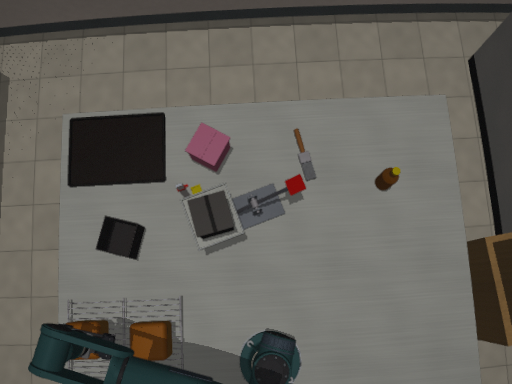

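The side view shows the red pad at about (286,202), the tin on the tray at (213,158), the pink look-alike at (272,174) and the open tin at (161,161). In the top view the pad is at (295,184), the flag and post at (183,188), the yellow pointer at (196,189), the brush at (304,153), and the bottle at (387,178).

The red things are the pad (295,184) and the flag (182,188). The yellow things are the pointer (196,189) and the bottle cap (396,171). I choose the pad on the lever arm, and the pointer beside the post, and check both in a close crop.

```bash
python3 - <<'E'
from h import *
a=[];zs=[];zz=[]
T=[snapshot("top") for _ in range(6)]
im=np.mean([s["image"] for s in T],0).astype(np.uint8)
c1=cv2.resize(im[165:215,165:235],None,fx=8,fy=8,interpolation=cv2.INTER_CUBIC)
S=[snapshot("side") for _ in range(2)]
si=np.mean([s["image"] for s in S],0).astype(np.uint8)
c2=cv2.resize(si[115:215,180:310],None,fx=4,fy=4,interpolation=cv2.INTER_CUBIC)
o=np.zeros((800,600,3),np.uint8);o=o[:, :560] if 0 else np.zeros((800,560,3),np.uint8)
o[:400,:560]=c1;o[400:800,:520]=c2
cv2.imwrite("pics/crop.png",cv2.resize(o,(420,600),interpolation=cv2.INTER_AREA)) 
W=np.nanmedian([pts(s) for s in T],0)
hsv=cv2.cvtColor(im,cv2.COLOR_BGR2HSV)
for v in range(181,197):
  print(v,' '.join(f"{hsv[v,u,0]:3d}/{hsv[v,u,1]:3d}/{W[v,u,2]*1000:4.0f}" for u in range(174,206,1)))
E
```

```text
181  30/ 10/   1  30/ 10/  -2  36/ 10/   1  30/ 10/  -1  30/ 10/   2  30/ 10/  -0  30/ 10/  -0  30/ 12/   2  30/ 12/  -2  30/ 14/  -3  35/ 12/   6  35/ 12/   2  36/ 10/   0  30/ 12/   0  30/ 12/  -5  30/ 12/  -2  30/ 12/   2  35/ 12/  -2  30/ 10/   1  35/ 12/   0  35/ 12/   1  30/ 10/  -2  30/ 10/   3  30/ 10/   1  30/ 10/   1  30/ 10/   1  30/ 10/   0  30/ 10/  -1  30/ 10/  -0  30/ 10/  -1  35/ 12/   3  35/ 12/   3
182  30/ 11/   3  30/ 11/  -2  30/ 11/   1  30/ 13/  -2  30/ 10/   1  24/ 11/   2  30/  9/   3  30/  8/   0  30/ 11/  -5  30/ 10/   3  36/ 10/   2  35/ 12/  -1  35/ 12/   2  35/ 12/   1  36/ 10/   1  30/ 10/   0  30/ 10/  -1  36/ 10/  -0  36/ 10/   3  36/ 10/   1  36/ 10/  -1  30/ 10/   4  30/ 10/   3  30/ 10/   2  30/ 10/  -0  30/ 10/   1  30/  8/  -1  30/ 10/  -1  30/ 10/  -0  30/ 10/  -0  30/ 10/  -1  30/ 10/  -1
183  36/ 11/  -1  30/  9/   3  30/ 11/  -0  30/  9/   1  30/  4/   0  60/  2/  -2  90/  4/   3  90/  4/ 273  24/ 12/  -1  36/ 11/   2  36/ 10/   2  19/ 17/   4   9/ 35/   2  12/ 27/   2  36/ 10/   1  30/ 10/  -0  30/ 10/  -2  30/ 10/  -2  36/ 10/   1  36/ 10/ 
[... 4919 characters left out ...]
15/ 138   8/ 15/ 132  15/ 15/ 125   8/ 15/ 121  15/ 14/ 117  23/ 11/ 111  38/ 10/  92  38/  9/   1  40/  7/ 166  90/  2/ 165  45/  5/ 167  38/ 11/ 165  30/ 10/ 163  30/ 11/ 158  35/ 12/ 159  30/ 10/ 157  30/ 10/ 158  30/  8/ 159  24/ 11/ 160  30/ 12/ 155  30/ 12/ 157  30/  8/ 282
196  30/ 10/   1  30/ 10/   0  30/ 10/   3  35/ 12/   0  30/  8/  -4  30/ 10/   3  30/ 10/   1  30/ 10/   0  35/ 13/   0  23/ 11/ 130   8/ 14/ 124   8/ 15/ 117  15/  7/ 113   0/  3/ 107  30/  3/  99  30/  8/ 167  40/  7/ 169  40/  7/ 166  30/ 10/ 172  38/ 11/ 163  36/ 11/ 159  30/ 12/ 156  30/ 12/ 160  30/ 10/ 160  35/ 12/ 157  30/ 11/ 158  30/ 11/ 156  30/ 11/ 160  23/ 14/ 282  20/ 13/ 283  15/ 16/ 282  15/ 18/ 280
```

View pics/crop.png

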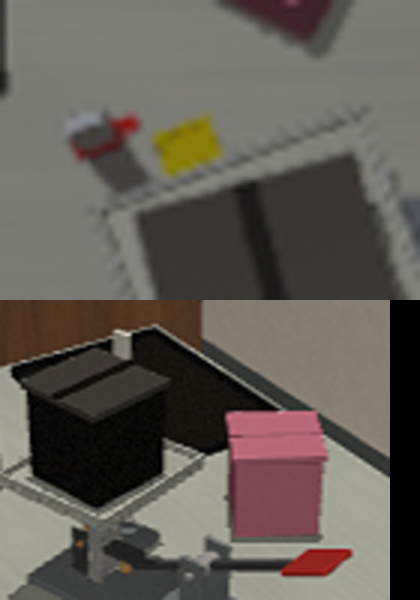

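The crop confirms it: the red pad is on the lever arm, the flag's red prong on the post is at about (186,185), and the yellow pointer at (196,189). Depth puts the flag at about 221 mm and the pointer at about 156 mm. That is a rise of about 65 mm, so the 59 mm notch is nearest. I'll work out the pad pose next.

```bash
python3 - <<'E'
from h import *
s=snapshot("top");W=pts(s);im=s["image"]
hsv=cv2.cvtColor(im,cv2.COLOR_BGR2HSV);H,S,V=cv2.split(hsv)
m=((H<8)|(H>172))&(S>140)&(W[...,2]>.12)
m[:,:270]=0
P=W[m];r=cv2.minAreaRect((P[:,:2]*1000).astype(np.float32));print("pad",r,np.median(P,0),P[:,2].min(),P[:,2].max())
# plane slope
A=np.c_[P[:,:2]-P[:,:2].mean(0),np.ones(len(P))];print("grad",np.linalg.lstsq(A,P[:,2],rcond=None)[0])
m=(W[...,2]>.262)&(W[...,2]<.31);m[:175]=0;m[250:]=0;m[:,:186]=0;m[:,250:]=0
P=W[m];print("tin",cv2.minAreaRect((P[:,:2]*1000).astype(np.float32)),np.median(P,0))
s2=snapshot("side");W2=pts(s2);h=cv2.cvtColor(s2["image"],cv2.COLOR_BGR2HSV)
m=((h[...,0]<8)|(h[...,0]>172))&(h[...,1]>140)&(W2[...,2]>.12);P=W2[m];print("pad side",P.mean(0),np.median(P,0))
print(get_obs()["time"])
E
```

```text
pad ((586.2697143554688, -115.33132934570312), (53.924896240234375, 54.64588928222656), 19.29641342163086) [ 0.58523949 -0.11591661  0.1612515 ] 0.14041694369636948 0.18102176194332212
grad [ 0.10554529 -0.37388439  0.16091433]
tin ((485.07879638671875, 159.706298828125), (119.65167999267578, 115.67168426513672), 13.37480640411377) [0.48407804 0.15904381 0.28046907]
pad side [ 0.56052939 -0.08359585  0.16908122] [ 0.57659316 -0.11680352  0.16174499]
0.6
```

Call:
{"name": "drive_tool", "arguments": {
  "commands": [
    [0,0,-1,0,0,1],
    [0,0,-1,0,0,1],
    [0,0,-1,0,0,1],
    [0,0,-1,0,0,1],
    [0,0,-1,0,0,1],
    [0,0,-1,0,0,1],
    [0,0,0,0,0,1],
    [0,0,0,0,0,1],
    [0,0,0,0,0,1],
    [0,0,0,0,0,1],
    [0,0,0,0,0,0.2],
    [0,0,0,0,0,0]
  ],
  "gripper": 1
}}

```text
time: 2.1
tool_pos: [0.1253, 0.5355, 0.4455]
ee_rot: [3.142, -0.0, 1.893]
wrist_force: [-0.0, 0.2, -0.2]
width: 0.0005
finger_force: 0.0
```

Call:
{"name": "drive_tool", "arguments": {
  "commands": [
    [-0.96,0.29,0,0,0,0],
    [-0.96,0.29,0,0,0,0],
    [-0.96,0.29,0,0,0,0],
    [-0.96,0.29,0,0,0,0],
    [-0.96,0.29,0,0,0,0],
    [-0.96,0.29,0,0,0,0],
    [-0.96,0.29,0,0,0,0],
    [-0.96,0.29,0,0,0,0],
    [-0.96,0.29,0,0,0,0],
    [-0.96,0.29,0,0,0,0],
    [-0.96,0.29,0,0,0,0],
    [-0.96,0.29,0,0,0,0],
    [-0.96,0.29,0,0,0,0],
    [-0.96,0.29,0,0,0,0],
    [-0.96,0.29,0,0,0,0],
    [-0.96,0.29,0,0,0,0],
    [-0.96,0.29,0,0,0,0],
    [-0.96,0.29,0,0,0,0],
    [-0.96,0.29,0,0,0,0],
    [0,0,0,0,0,0]
  ]
}}

```text
time: 4.6
tool_pos: [0.5659, -0.0894, 0.4428]
ee_rot: [-3.138, -0.002, 1.889]
wrist_force: [-0.0, 0.3, -0.3]
width: 0.0001
finger_force: 0.0
```

Call:
{"name": "drive_tool", "arguments": {
  "commands": [
    [-0.9,0.28,0,0,0,0],
    [0,0,1,0,0,0],
    [0,0,1,0,0,0],
    [0,0,1,0,0,0],
    [0,0,1,0,0,0],
    [0,0,1,0,0,0],
    [0,0,0.7,0,0,0],
    [0,0,0,0,0,0],
    [0,0,0,0,0,0]
  ]
}}

```text
time: 5.72
tool_pos: [0.587, -0.1174, 0.2196]
ee_rot: [3.139, 0.001, 1.893]
wrist_force: [-0.1, -0.8, 0.7]
width: 0.0006
finger_force: 0.0
```

```bash
cat >> h.py <<'E'
def look(n=3):
    T=[snapshot("top") for _ in range(n)]
    im=np.mean([s["image"] for s in T],0).astype(np.uint8)
    W=np.median([pts(s) for s in T],0)
    H,S,V=cv2.split(cv2.cvtColor(im,cv2.COLOR_BGR2HSV))
    z=W[...,2]
    y=(H>22)&(H<32)&(S>180)&(z>.14); y[:,260:]=0
    f=((H<6))&(S>115)&(z>.19); f[:,:181]=0; f[:,200:]=0; f[188:]=0
    o=get_obs()
    print("pointer z %.4f n%d  flag z %.4f n%d"%(np.median(z[y]),y.sum(),np.median(z[f]),f.sum()),
      "t",o["time"],"tcp",np.round(o["tool_pos"],4),"F",np.round(o["wrist_force"],1))
    return im
E
python3 - <<'E'
from h import *
im=look(); s=snapshot("side")
cv2.imwrite("pics/h.png",cv2.resize(np.hstack([im[100:250,170:330],s["image"][100:250,170:330]]),None,fx=2.5,fy=2.5,interpolation=cv2.INTER_CUBIC))
E
```

```text
pointer z 0.1570 n59  flag z 0.2250 n10 t 5.875 tcp [ 0.5875 -0.1179  0.2199] F [ 0.1 -0.5  0.3]
```

View pics/h.png

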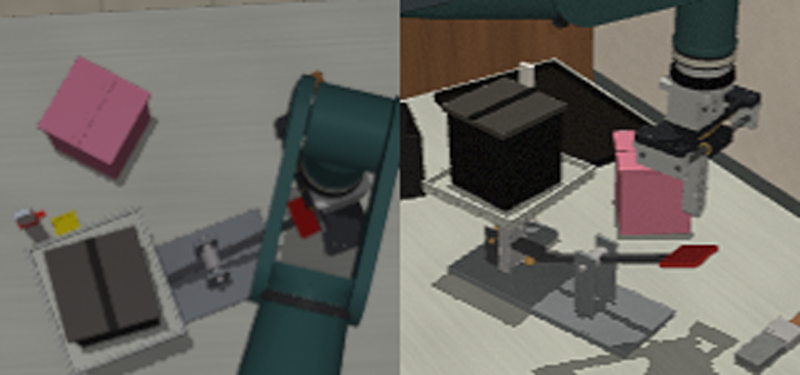

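The fingers are over the pad, with the flag and pointer at (30,220) and (65,222) in the crop and in clear view. Pressing in part way.

Call:
{"name": "drive_tool", "arguments": {
  "commands": [
    [0,0,0.5,0,0,0],
    [0,0,0.5,0,0,0],
    [0,0,0.4,0,0,0],
    [0,0,0.3,0,0,0],
    [0,0,0.3,0,0,0],
    [0,0,0.3,0,0,0],
    [0,0,0.3,0,0,0],
    [0,0,0.3,0,0,0],
    [0,0,0,0,0,0],
    [0,0,0,0,0,0]
  ]
}}

```text
time: 7.18
tool_pos: [0.5912, -0.1231, 0.1077]
ee_rot: [3.132, 0.015, 1.89]
wrist_force: [2.8, -8.6, 11.0]
width: 0.0006
finger_force: 5.1
```

```bash
python3 -c "
from h import *
look()"
```

```text
pointer z 0.1943 n60  flag z 0.2207 n10 t 7.325 tcp [ 0.5912 -0.1231  0.1078] F [ 2.2 -7.9 11.5]
```

Call:
{"name": "drive_tool", "arguments": {
  "commands": [
    [0,0,0.2,0,0,0],
    [0,0,0.2,0,0,0],
    [0,0,0.2,0,0,0],
    [0,0,0.15,0,0,0],
    [0,0,0,0,0,0],
    [0,0,0,0,0,0]
  ]
}}

```text
time: 8.07
tool_pos: [0.5913, -0.1234, 0.0775]
ee_rot: [3.132, 0.015, 1.89]
wrist_force: [2.5, -8.0, 10.4]
width: 0.0007
finger_force: 5.7
```

```bash
python3 - <<'E'
from h import *
look()
T=[snapshot("top") for _ in range(12)]
im=np.mean([s["image"] for s in T],0);W=np.median([pts(s) for s in T],0)
for v in range(182,193):print(v,' '.join(f"{int(im[v,u,2])-int(im[v,u,1]):3d}/{W[v,u,2]*1000:4.0f}" for u in range(176,204)))
E
```

```text
pointer z 0.2181 n61  flag z 0.2225 n9 t 8.225 tcp [ 0.5913 -0.1234  0.0775] F [ 1.9 -8.6  9. ]
182   0/  -2   0/   0   0/ nan   0/   2   0/   1   0/ nan   0/   1   0/   0   0/   0  -1/   1  -1/   1  -1/  -1   0/   0   3/   0   6/   2   7/ nan  11/ 219  13/ 221  14/ 218  14/ 219  13/ 218  13/ 217   7/   0  -1/   2   0/  -2   0/   1   0/   1   0/   4
183   0/   4   0/  -2  -1/   3  -2/  -2  -2/  -2  -2/ 274   1/   1   0/   3  -1/   1   3/   1  13/   1  12/  -1   6/  -0  11/   2  14/ 220  13/ 218  14/ 218  14/ 216  13/ 218  13/ 218  13/ 216  13/ 218   9/   2   1/   0  -1/  -1  -1/  -0  -1/  -0  -1/   1
184  -1/  -2  -2/   2  -3/ 273  -4/ 276  -4/ 275  -3/ 273   5/ 272  14/  -1  22/   0  34/   1  61/   1  51/ 223  22/ 218  14/ 221  14/ 221  13/ 218  13/ 219  13/ 218  13/ 220  13/ 216  13/ 219  13/ 216  12/ 217   4/  -0  -1/  -0  -1/  -1  -1/  -1  -1/  -2
185  -3/ 275  -5/ 274  -5/ 274  -4/ 274  -3/ 275  -1/ 273   7/ 273  45/ 247  84/ 226 103/ 220 128/ 221  94/ 222  37/ 221  13/ nan  13/ 217  13/ 217  13/ 218  13/ nan  13/ nan  13/ 214  13/ 219  13/ 217  13/ 217   7/   1   0/  -1  -1/  -
[... 1111 characters left out ...]
 16/ 219  10/ 202   3/ 201   2/ 195   0/   0  -1/   1   3/   2   7/ 218   6/ 216   4/ 217   1/ 229  -2/ 232  -1/ 230   0/ 229  -1/ 218  -1/ 217  -1/ nan   0/ 221   0/ 219   0/ 222   0/ nan
191  -1/  -1  11/   0  36/ 226  14/ 226  16/ nan  10/ 208   3/ 200   3/ 196   3/ 193   3/ 187   3/ 182   1/ 170   0/  -1  -1/   2  -1/  -1  -2/ 228  -1/ 228   0/ 228   0/ 223  -1/ 221  -1/ 221   0/ 220   0/ 219   0/ 219  -1/ 219   0/ 221   0/ 220   1/ 344
192   0/   0   1/  -0   4/  -0   0/  -1   2/ 198   3/ 195   3/ 186   3/ 183   2/ 179   0/ 172  -1/ 169   0/ 163   1/ 229  -1/ 226  -1/ 229   0/ 227   0/ 223   0/ 217  -1/ 220  -1/ 218   0/ 217   0/ 216   1/ 222   0/ 220   1/ 221   0/ 343   1/ nan   0/ 344
```

The pointer is at 217.7 mm now and the flag at 221.5 mm. The 59 mm notch rests at about 215 mm (6 mm low) and the next at about 230 mm (9 mm high), so the 59 mm notch is right. A few mm more makes sure it clicks, then I release gently.

Call:
{"name": "drive_tool", "arguments": {
  "commands": [
    [0,0,0.1,0,0,0],
    [0,0,0.05,0,0,0],
    [0,0,0,0,0,0],
    [0,0,0,0,0,0]
  ]
}}

```text
time: 9.32
tool_pos: [0.5913, -0.123, 0.0724]
ee_rot: [3.132, 0.014, 1.89]
wrist_force: [-0.3, -7.3, 13.4]
width: 0.0002
finger_force: 7.2
```

```bash
python3 -c "
from h import *
look()"
```

```text
pointer z 0.2211 n64  flag z 0.2221 n9 t 9.475 tcp [ 0.5913 -0.123   0.0724] F [ 0.5 -7.1 14. ]
```

Call:
{"name": "drive_tool", "arguments": {
  "commands": [
    [0,0,-0.1,0,0,0],
    [0,0,-0.1,0,0,0],
    [0,0,-0.1,0,0,0],
    [0,0,-0.1,0,0,0],
    [0,0,-0.2,0,0,0],
    [0,0,0,0,0,0]
  ]
}}

```text
time: 10.22
tool_pos: [0.5866, -0.1176, 0.09]
ee_rot: [-3.142, -0.0, 1.892]
wrist_force: [0.1, -0.8, 1.3]
width: 0.0002
finger_force: 1.1
```

```bash
python3 -c "
from h import *
look()"
```

```text
pointer z 0.2150 n63  flag z 0.2240 n9 t 10.375 tcp [ 0.5865 -0.1176  0.0891] F [ 1.6 -1.   1.7]
```

Call:
{"name": "drive_tool", "arguments": {
  "commands": [
    [0,0,-0.5,0,0,0],
    [0,0,-0.5,0,0,0],
    [0,0,-0.5,0,0,0],
    [0,0,-0.5,0,0,0],
    [0,0,-0.6,0,0,0],
    [0,0,-0.8,0,0,0],
    [0,0,-0.8,0,0,0],
    [0,0,0,0,0,0],
    [0,0,0,0,0,0]
  ]
}}

```text
time: 11.5
tool_pos: [0.5859, -0.1174, 0.2551]
ee_rot: [-3.139, -0.002, 1.892]
wrist_force: [0.5, 0.6, -0.5]
width: 0.0003
finger_force: 0.0
```

```bash
python3 - <<'E'
from h import *
im=look(); s=snapshot("side")
cv2.imwrite("pics/e.png",cv2.resize(np.hstack([im[100:250,170:330],s["image"][100:250,170:330]]),None,fx=2.5,fy=2.5,interpolation=cv2.INTER_CUBIC))
W=np.array([pts(snapshot("top"))[...,2] for _ in range(40)])*1000
for v in (184,185,186,187):print(v,[ (round(np.nanmedian(W[:,v,u]),1),round(np.nanstd(W[:,v,u]),1)) for u in range(184,189)])
print("ptr",np.nanmean(W[:,184:187,193:197]),"floor(near)",np.nanmedian(W[:,190:192,200:203]))
m=np.nanmedian([pts(snapshot("top")) for _ in range(3)],0)
print("pad",np.round(np.nanmedian(m[180:189,290:300].reshape(-1,3),0),3), get_obs()["time"])
E
```

```text
pointer z 0.2157 n62  flag z 0.2230 n9 t 11.65 tcp [ 0.5858 -0.1175  0.2549] F [-0.5 -0.3  0.4]
184 [(np.float64(0.8), np.float64(3.6)), (np.float64(1.7), np.float64(4.1)), (np.float64(0.2), np.float64(4.5)), (np.float64(221.1), np.float64(3.1)), (np.float64(217.0), np.float64(3.4))]
185 [(np.float64(225.5), np.float64(3.6)), (np.float64(221.3), np.float64(3.5)), (np.float64(221.8), np.float64(3.1)), (np.float64(222.2), np.float64(2.9)), (np.float64(221.0), np.float64(4.1))]
186 [(np.float64(226.4), np.float64(3.6)), (np.float64(222.0), np.float64(3.6)), (np.float64(221.8), np.float64(3.6)), (np.float64(220.8), np.float64(3.7)), (np.float64(221.9), np.float64(3.3))]
187 [(np.float64(236.9), np.float64(3.3)), (np.float64(225.5), np.float64(3.3)), (np.float64(220.5), np.float64(3.5)), (np.float64(-1.5), np.float64(3.2)), (np.float64(-0.5), np.float64(4.3))]
ptr 214.7624919747657 floor(near) 216.92413138726982
pad [ 0.578 -0.106  0.162] 13.85
```

View pics/e.png

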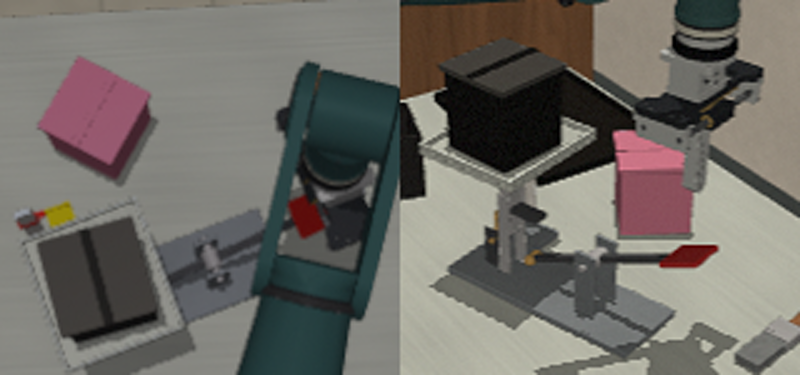

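The tray is hanging on the pawl, the tin is upright, and the lever is back up with the pad at 162 mm, side crop (690,257). The pointer reads 214.8 mm and the flag 221.6 mm, a gap of 6.8 mm; the next notch would be about 8 mm over.

```bash
python3 -c "
from bench import close_job
print(close_job())"
```

```text
the job is handed in; nothing more can be done
None
```

I handed the job in with the tray on the 59 mm notch, its pointer measured about 7 mm below the flag (the next notch would be about 8 mm over), the tin upright and the lever back up; the judge's verdict was not shown.

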